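Tip the pastels out of the flap-front caddy into the tray

ROBOT

A 6-joint arm with a two-finger parallel gripper is mounted at the origin on a cart in front of the work surface, level with it; the furniture and walls round the work are solid. World frame = base frame: x ahead of the robot, y to its left, z up, the work surface at z = 0. Lengths are in m, angles in rad, forces in N, time in s.
With the tool pointing down it reaches from about 0.425 to 0.925 m from the base axis. Payload 12.5 kg.
Tool frame: the origin (TCP) lies at the very end of the fingers, on their centre line; the grasp point (between the pads) lies 19 mm behind it (robot.hold_point_z is the distance from the TCP to the grasp point, in m); z points along the fingers, y is the direction in which the jaws open and shut (so a half turn about z gives the same grasp; the last joint's range is limited). The gripper opens to 85 mm and grips with 20 to 120 N. Pads are 22 mm wide; open, the fingers measure 114 mm over their backs; the gripper's body (76 mm by 85 mm) begins 54 mm behind the grasp point. The pads swing forward as they close: fully open they stand 13 mm farther back than shut.
Start: joints at [-1.22, 0.491, 1.559, -0, 1.092, -0.106], TCP at [0.276, -0.561, 0.195] pointing down, gripper open.
Joint ranges: [-3.1, 3.1], [-0.84, 2.19], [0.05, 2.79], [-1.13, 4.28], [0.06, 2.93], [-2.69, 2.69]. Speed limits (rad/s): [2.22, 2.22, 2.79, 3.14, 3.14, 3.14].

INTERFACE

Orientations are given as a unit quaternion [w, x, y, z].
In Python, from rig import robot gives the robot as it stands. The module is installed in compiled form; this text tells all that it offers.
- The arm moves only by the tool drive_tool, never from a script. Its argument "motion" is text: rows parted by semicolons, each of 7 numbers parted by spaces: the turn, a rotation vector about the tool's x, y, z in rad, then the shift along the tool's x, y, z in cm, then the finger opening in cm, from 0 to 8.54. In form: rx ry rz x y z fingers; .... A call has 1 to 8 rows; each row shifts and turns the commanded pose from where the row before left it, along the tool's axes as they then stand; what a row does not reach is not made up. A row lasts 1/8 s, in which the tool goes at most 62.5 mm and 10.7 degrees, less where a joint would pass 70% of its speed; a pose out of reach is approached as far as the arm can. A call with a gripper value outside its range is refused whole. The fingers move at their own pace and stop on an object; "newtons" is the grip in N (left out, the last holds). Time passes only in rows, so rows that do not move let the fingers close. It gives the time, the measured TCP pose, the force and the opening at its end, in the units of the state.
- robot.get_obs(): the state, without advancing time (a new reading comes with each control period).
- robot.camera(name): name is "scene" or "top" or "wrist"; returns the picture (480x640x3 uint8, red, green, blue); there is no depth.
- robot.camera_info(name): a dict with "fx", "fy", "cx", "cy" (pixels), "cam_to_world" (4x4, takes a point from camera to world coordinates). Camera axes: x right, y down, z forward; pixel columns grow to the right and rows downward; lengths in m; the calibration is good to about 2 mm. A picture is of the moment at which its call begins: read the wrist's pose just before it. camera_info takes no time and is no camera call; for the wrist camera it gives the pose at the moment of the call.
- robot.job_done(): hands the job in, once; it reports no verdict.
The state is a dict: "time_s": time; "joints": joint angles; "qd": joint speeds; "joint_torque": joint torques, N m; "ee_pos": TCP position; "tcp_rot": TCP orientation; "force": force on the tool from outside, world axes, zero at the start; "torque": the same for the moment, N m; "finger_gap": finger opening in m.
Only numpy, scipy, OpenCV 4.12 (cv2) and the standard library are available. Lean on these libraries where they do the work, as an engineer would, in place of code of your own. Each camera call takes 0.05 s, during which the arm holds its last target. There are 200 camera calls.

TASK

Bring the wooden tray up until it stands squarely butted against the foot of the caddy's stand, under the mouth. Then tip the caddy forward by its wooden handle bar, no further than about 65 degrees, so that its flap swings open and all three pastels slide out into the tray without your touching them. Ease the caddy back down until it rests level with its flap shut, and leave the pastels lying in the tray and the loose paint tubes where they are.

Things in the scene. Friction and masses are not known exactly. Their poses are not given: they have to be found in the camera images.
- stand: fixed grey bracket carrying the caddy. Origin on the table right below the tipping axis (along its y, 95 mm up); -x points forward, the way the mouth faces (to the robot's left, roughly world +y). Foot plate 98 mm wide (y), 10 mm thick, from x = -8 mm (front edge, which the tray butts against) to +110 mm; front cheeks x -7 to +27 mm, outer faces y +-49 mm, 104 mm tall
- caddy (a joint): forward tip of the caddy, rad: 0 level, grows as the mouth goes down, stop at 1.45. A spring draws it back (1 to 5 N level push at the bar tips it; let go, it snaps back, so follow it down). Blue box, pale clear-plastic roof, 134 x 86 x 62 mm, floor 95 mm above the table when level. The pastels begin to slide at 0.45 to 0.65 rad and are out by about 0.8
- flap (a joint): swing of the steel flap (84 mm wide, 58 mm long) that hangs from the top edge of the caddy's mouth, in rad relative to the caddy: 0 shut, grows as it swings outward. It opens and shuts by its own weight: it stays shut until the caddy is tipped by about 0.26 rad
- handle (a point): middle of the caddy's wooden handle bar: round, 12 mm thick, 90 mm long along the stand's y, on two thin posts (76 mm clear between). Caddy level: at x +20, z 230 mm in the stand's frame (20 mm behind, 135 mm above the tipping axis; 72 mm above the roof). It moves on a circle about the axis, forward and down. Push it forward from behind (stand +x side)
- lip (a point): front edge of the caddy's floor, middle of its width, 50 mm in front of the tipping axis; moves with the caddy
- tray: loose open wooden tray, 150 mm long (its x) by 100 mm wide (its y) by 35 mm high, walls and floor 7 mm thick, 0.35 kg; origin at the centre of its underside. Its +x end faces the stand; its axes then lie along the stand's. Butted against the stand its origin is at x = -83 mm, y = 0 in the stand's frame, within a few mm
- far_wall (a point): centre of the tray's end wall away from the stand (7 mm thick), half-way up, 71.5 mm from the tray's centre along its -x, 17.5 mm above the table
- pastel_yellow_center (a point): centre of the yellow pastel, a loose square block 80 x 22 x 22 mm (x its length) with a white paper sleeve; starts in the caddy
- pastel_teal_center (a point): centre of the teal pastel, the same size; starts in the caddy
- pastel_red_center (a point): centre of the red pastel, the same size; starts in the caddy
- pastel_yellow: the yellow pastel; origin under its centre
- pastel_teal: the teal pastel; origin under its centre
- pastel_red: the red pastel; origin under its centre
- tube_f1: bystander: loose crumpled paint tube, 132 mm long, at the left of the table; not to be moved
- tube_f3: bystander: loose crumpled paint tube, 141 mm long, at the right of the table; not to be moved

How it is judged:
By the outcome, as a careful person would: the job done as asked, in the order asked, and still so for the second after the job is handed in, with the robot touching nothing.
It also fails if it takes over 69 s, if anything falls off the work surface, if the arm or the gripper's body presses on something with over 40 N, if the wrist force passes 120 N, or if a joint passes its speed limit or range.

## Working session

There is one attempt and no reset: what is moved stays moved. The work goes in short steps, Python scripts to look and compute and a tool call to move; the robot and the scene stay as the last step left them, time stands still between calls to the robot, and variables do not carry over. Pictures are saved under pics/ and viewed, about 8 in all and at most 12, crops included, and the job is handed in when it is done.

Besides the shell and the picture viewer there is one more tool, called after "Call:" as a command line: name --argument value ..., lists and objects as JSON in quotes. drive_tool: Moves the arm, as the interface text tells. Its arguments: {"type":"object","properties":{"motion":{"type":"string"},"newtons":{"type":"number"}},"required":["motion"]}

```bash
mkdir -p pics; python3 - <<'E'
from rig import robot
import cv2,numpy as np
for n in("scene","top"):
    cv2.imwrite(f"pics/{n}0.png",robot.camera(n)[:,:,::-1]); i=robot.camera_info(n); print(n,i["fx"],i["cx"],i["cy"]); print(np.round(i["cam_to_world"],3))
o=robot.get_obs(); print(o["time_s"],o["ee_pos"],o["tcp_rot"],o["finger_gap"],robot.hold_point_z)
E
```

```text
scene 474.40808002562034 325.0363685422627 243.66325600361674
[[-0.873 -0.349  0.341 -0.008]
 [-0.488  0.62  -0.614  0.904]
 [ 0.003 -0.702 -0.712  1.14 ]
 [ 0.     0.     0.     1.   ]]
top 525.599023411684 325.06356193297853 243.53297382025315
[[ 0.008 -0.998  0.054  0.392]
 [-1.    -0.009 -0.005  0.063]
 [ 0.006 -0.054 -0.999  1.68 ]
 [ 0.     0.     0.     1.   ]]
0.1 [ 0.27560715 -0.56067145  0.19450112] [-4.92535452e-04  9.74029013e-01  2.26422692e-01 -6.53814810e-05] 0.0857884621630757 0.0187
```

View pics/scene0.png

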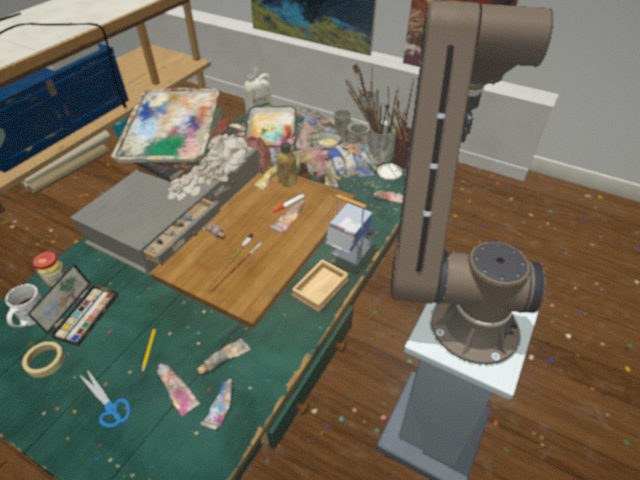

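View pics/top0.png

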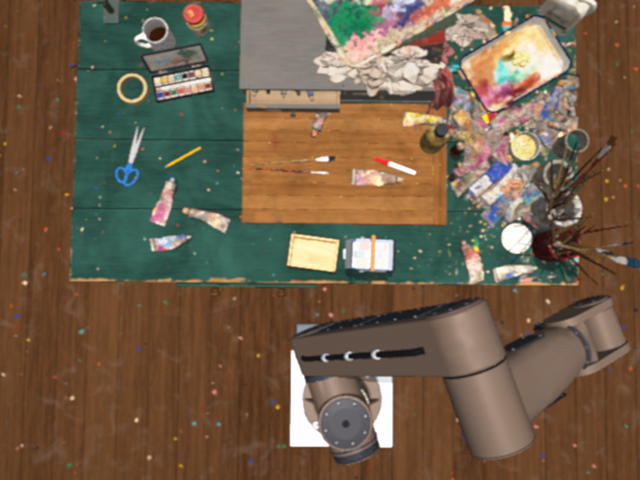

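The top view shows the tray at about (313,252) px and the caddy at about (370,254) px, with its handle bar running vertically at column 373. The scene view has the tray at (320,285) and the caddy at (350,230). I'll enlarge both to measure them.

```bash
python3 - <<'E'
import cv2,numpy as np
a=cv2.imread("pics/top0.png")[225:285,280:410]; b=cv2.imread("pics/scene0.png")[185:315,280:400]
a=cv2.resize(a,None,fx=6,fy=6,interpolation=cv2.INTER_CUBIC);cv2.imwrite("pics/ct.png",a)
b=cv2.resize(b,None,fx=4.5,fy=4.5,interpolation=cv2.INTER_CUBIC);cv2.imwrite("pics/cs.png",b);print(a.shape,b.shape)
E
cat > h.py <<'E'
from rig import robot
import numpy as np,cv2
def ray(n,u,v):
    i=robot.camera_info(n);T=np.array(i["cam_to_world"]);d=T[:3,:3]@[(u-i["cx"])/i["fx"],(v-i["cy"])/i["fy"],1];return T[:3,3],d
def hit(n,u,v,z):
    o,d=ray(n,u,v);return o+d*(z-o[2])/d[2]
def proj(n,p):
    i=robot.camera_info(n);T=np.linalg.inv(np.array(i["cam_to_world"]));c=T[:3,:3]@np.array(p)+T[:3,3];return np.array([i["fx"]*c[0]/c[2]+i["cx"],i["fy"]*c[1]/c[2]+i["cy"]])
E
```

```text
(360, 780, 3) (585, 540, 3)
```

View pics/ct.png

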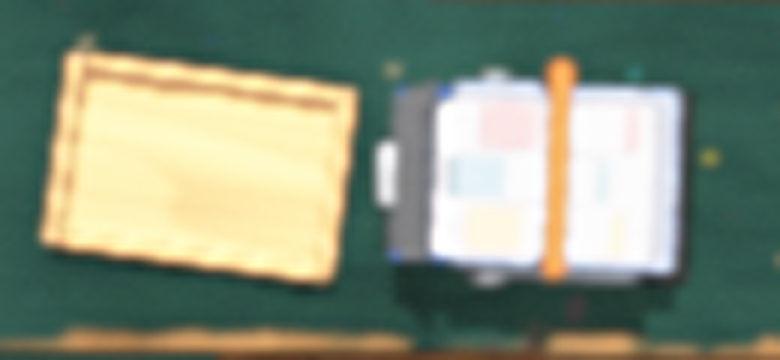

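View pics/cs.png

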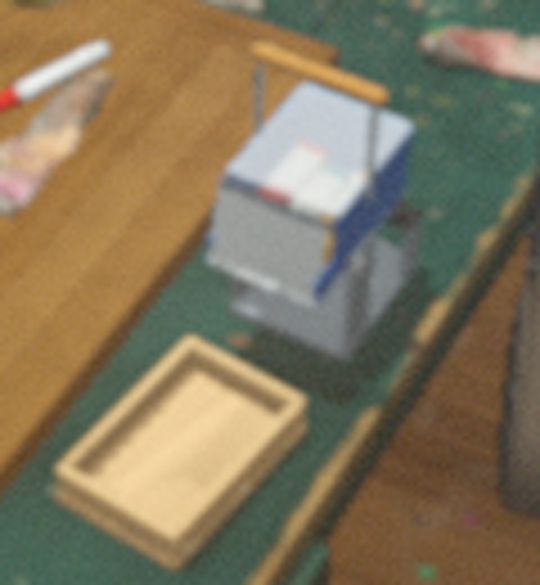

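```bash
python3 - <<'E'
from h import *
t=lambda x,y:(280+(x+.5)/6-.5,225+(y+.5)/6-.5)
s=lambda x,y:(280+(x+.5)/4.5-.5,185+(y+.5)/4.5-.5)
C=[hit("top",*t(*p),.035) for p in[(68,50),(357,90),(334,283),(42,246)]]
print(np.round(C,4)); print("sides",[round(float(np.linalg.norm(C[i]-C[i-1])),4) for i in range(4)]); c=np.mean(C,0); print("tray c",c)
d=C[1]-C[0]+C[2]-C[3]; print("tray yaw",np.degrees(np.arctan2(d[1],d[0])))
Cs=[hit("scene",*s(*p),.035) for p in[(190,337),(305,402),(178,545),(57,470)]];print("scene tray",np.round(Cs,4),np.mean(Cs,0))
for n,f,ps in(("top",t,[(562,65),(553,275)]),("scene",s,[(255,48),(385,97)])):
    e=[hit(n,*f(*p),.230) for p in ps];print(n,"bar",np.round(e,4),np.linalg.norm(e[0]-e[1]),np.mean(e,0));d=e[0]-e[1];print(np.degrees(np.arctan2(d[1],d[0])))
# stand foot corners in the scene, z=.01
for p in[(232,303),(345,357)]:print("foot",hit("scene",*s(*p),.010))
# lip: bottom front corners
for p in[(207,262),(318,300)]:print("lip",hit("scene",*s(*p),.095))
for p in[(685,90),(672,272)]:print("roof back",hit("top",*t(*p),.157))
E
```

```text
[[0.5136 0.1616 0.035 ]
 [0.4939 0.0104 0.035 ]
 [0.3931 0.0217 0.035 ]
 [0.4111 0.174  0.035 ]]
sides [0.1032, 0.1525, 0.1015, 0.1533]
tray c [0.45290835 0.09191219 0.035     ]
tray yaw -97.06981705478718
scene tray [[0.4956 0.0159 0.035 ]
 [0.3972 0.0301 0.035 ]
 [0.4127 0.1784 0.035 ]
 [0.5135 0.1639 0.035 ]] [0.45474803 0.09708242 0.035     ]
top bar [[ 0.4942 -0.0778  0.23  ]
 [ 0.3974 -0.074   0.23  ]] 0.0968117585361645 [ 0.44578198 -0.07593865  0.23      ]
-2.261798354109398
scene bar [[ 0.4978 -0.0768  0.23  ]
 [ 0.4006 -0.0744  0.23  ]] 0.09721547165375866 [ 0.44920616 -0.07559843  0.23      ]
-1.4013647101098834
foot [ 0.49681295 -0.04866093  0.01      ]
foot [ 0.40093487 -0.04146859  0.01      ]
lip [ 0.49260844 -0.00286216  0.095     ]
lip [ 0.40942921 -0.00807188  0.095     ]
roof back [ 0.48769284 -0.14455999  0.157     ]
roof back [ 0.39962512 -0.13838184  0.157     ]
```

```bash
cat >> h.py <<'E'
def go(p,rv_yaw=None,base=None):
    """tool-frame total shift (cm) to world p, and turn (rad) to put tool y at world yaw (deg), tool down"""
    from scipy.spatial.transform import Rotation as R
    o=robot.get_obs();q=o["tcp_rot"];M=R.from_quat([q[1],q[2],q[3],q[0]])
    p0=o["ee_pos"] if base is None else np.array(base)
    out=[np.round(M.inv().apply(np.array(p)-p0)*100,2)]
    if rv_yaw is not None:
        a=np.radians(rv_yaw);y=np.array([np.cos(a),np.sin(a),0]);z=np.array([0,0,-1.]);x=np.cross(y,z)
        T=R.from_matrix(np.column_stack([x,y,z]));out+=[np.round((M.inv()*T).as_rotvec(),4),np.round(T.inv().apply(np.array(p)-p0)*100,2)]
    print("shift now-frame / turn / shift after-turn:",*out, "t",round(o["time_s"],2),"pos",np.round(o["ee_pos"],4),"F",np.round(o["force"],1),"gap",round(o["finger_gap"],4))
E
python3 -c "
from h import *
go([.5,-.2,.36],-97.1)"
```

```text
shift now-frame / turn / shift after-turn: [ 36.05 -22.49 -16.52] [-1.000e-03  2.000e-04  5.807e-01] [ 17.81 -38.56 -16.55] t 0.1 pos [ 0.2756 -0.5607  0.1945] F [-0.7  0.1 -1. ] gap 0.0858
```

Call:
drive_tool --motion "0 0 0.145 0 0 -4 8.5; 0 0 0.145 0 0 -5 8.5; 0 0 0.145 0 -2 -5 8.5; 0 0 0.146 1.5 -4 -2.5 8.5; 0 0 0 3 -5 0 8.5; 0 0 0 3 -5 0 8.5; 0 0 0 3 -5 0 8.5; 0 0 0 3 -5 0 8.5"

```text
time_s: 1.1
ee_pos: [0.4311, -0.3156, 0.3599]
tcp_rot: [-0.0, 0.998, -0.062, -0.0]
force: [0.9, -0.2, -0.1]
finger_gap: 0.0851
```

Call:
drive_tool --motion "0 0 0 2 -5 0 8.5; 0 0 0 2 -5 0 8.5; 0 0 0 0.5 -2 0 8.5; 0 0 0 0 0 0 8.5"

```text
time_s: 1.6
ee_pos: [0.4902, -0.2025, 0.3598]
tcp_rot: [-0.0, 0.998, -0.061, -0.0]
force: [-0.1, -0.3, -0.1]
finger_gap: 0.085
```

```bash
python3 -c "
from h import *
go([.4626,.1654,.20],-97.1)
cv2.imwrite('pics/w1.png',robot.camera('wrist')[:,:,::-1]);i=robot.camera_info('wrist');print(np.round(i['cam_to_world'],4).tolist(),i['fx'])
for p in [(.4475,-.0758,.23),(.4538,.0945,.035),(.4483,-.0558,.16)]: print(proj('wrist',p))"
```

```text
shift now-frame / turn / shift after-turn: [ -7.2  -36.18  15.99] [-0.0002  0.0004  0.0021] [ -7.29 -36.17  15.98] t 1.6 pos [ 0.4902 -0.2025  0.3598] F [-0.1 -0.3 -0.1] gap 0.085
[[-0.1226, -0.9472, -0.2963, 0.5653], [-0.9925, 0.1174, 0.0354, -0.2131], [0.0013, 0.2984, -0.9544, 0.5392], [0.0, 0.0, 0.0, 1.0]] 350.41552213278857
[194.13061132 284.10687652]
[127.00257098 241.19835525]
[198.06462236 261.08749288]
```

View pics/w1.png

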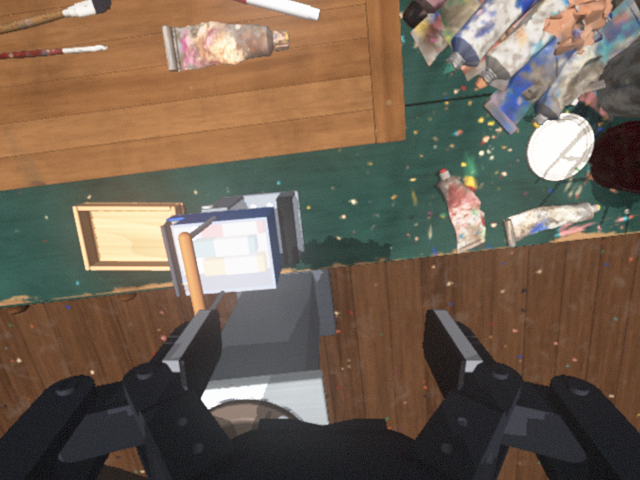

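The wrist view shows the tray rim with corners at about (73,206), (184,202) and (86,272) px. The bar runs from (185,236) to (198,311) px.

```bash
python3 -c "
from h import *
P=[hit('wrist',*p,.035) for p in [(73,206),(184,202),(86,272)]];print(np.round(P,4),(P[1]+P[2])/2);d=P[1]-P[0];print(np.degrees(np.arctan2(d[1],d[0])),np.linalg.norm(d))
P=[hit('wrist',*p,.230) for p in [(185,236),(198,311)]];print(np.round(P,4),sum(P)/2)
P=[hit('wrist',*p,.157) for p in [(275,209),(278,287)]];print(np.round(P,4));d=P[0]-P[1];print(np.degrees(np.arctan2(d[1],d[0])))
P=[hit('wrist',*p,.104) for p in [(297,192),(301,265)]];print(np.round(P,4))
"
```

```text
[[ 0.5153  0.157   0.035 ]
 [ 0.5012 -0.0044  0.035 ]
 [ 0.4135  0.1713  0.035 ]] [0.45733608 0.08348254 0.035     ]
-94.98238402058344 0.16199686193030852
[[ 0.4952 -0.0785  0.23  ]
 [ 0.4191 -0.073   0.23  ]] [ 0.45715105 -0.07574394  0.23      ]
[[ 0.4967 -0.1528  0.157 ]
 [ 0.4038 -0.1411  0.157 ]]
-7.159341939834895
[[ 0.505  -0.175   0.104 ]
 [ 0.4089 -0.1663  0.104 ]]
```

Call:
drive_tool --motion "0 0 0 -0.9 -5 0 8.5; 0 0 0 -0.9 -5 0 8.5; 0 0 0 -0.9 -5 0 8.5; 0 0 0 -0.9 -5 0 8.5; 0 0 0 -0.9 -5 1 8.5; 0 0 0 -0.9 -5 5 8.5; 0 0 0 -0.9 -5 5 8.5; 0 0 0 -0.9 -1.2 5 8.5"

```text
time_s: 2.65
ee_pos: [0.4642, 0.1527, 0.2111]
tcp_rot: [-0.0, 0.998, -0.062, 0.001]
force: [0.3, -0.4, -0.7]
finger_gap: 0.0853
```

Call:
drive_tool --motion "0 0 0 0 0 0 8.5; 0 0 0 0 0 0 8.5"

```text
time_s: 2.9
ee_pos: [0.4652, 0.1509, 0.2139]
tcp_rot: [-0.0, 0.998, -0.063, 0.001]
force: [-0.1, -0.1, -0.3]
finger_gap: 0.0849
```

```bash
python3 -c "
from h import *
go([.4626,.1654,.012],-97.1)
cv2.imwrite('pics/w2.png',robot.camera('wrist')[:,:,::-1])
for p in [(.4626,.1654,.035),(.4538,.0945,.035)]: print(proj('wrist',p))"
```

```text
shift now-frame / turn / shift after-turn: [-0.48 -1.4  20.19] [-0.0003 -0.0018 -0.0013] [-0.44 -1.4  20.19] t 2.9 pos [0.4652 0.1509 0.2139] F [-0.1 -0.1 -0.3] gap 0.0849
[308.05146348 218.82472221]
[376.36041413 218.67778075]
```

View pics/w2.png

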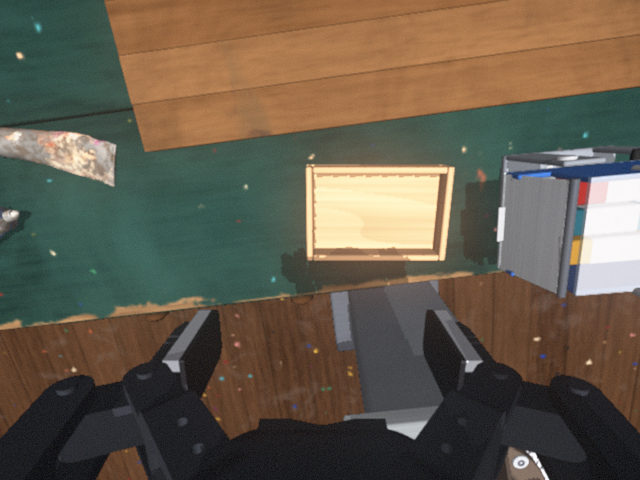

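The wrist view shows the tray rim corners at TL (306,166), TR (454,167), BR (446,262) and BL (307,261) px. The flap's lower edge is at column ~500, rows 172–270.

```bash
python3 -c "
from h import *
P=np.array([hit('wrist',*p,.035) for p in [(305.5,165.5),(454,166.5),(446,262),(306.5,261.5)]]);print(np.round(P,4),P.mean(0))
print([round(float(np.linalg.norm(P[i]-P[i-1])),4) for i in range(4)])
d=P[1]-P[0]+P[2]-P[3];print(np.degrees(np.arctan2(d[1],d[0])));d=P[1]-P[2]+P[0]-P[3];print(np.degrees(np.arctan2(d[1],d[0])))
print('farwall',(P[0]+P[3])/2)
for q in [(502,172),(499,268)]: print('lip',hit('wrist',*q,.097))
"
```

```text
[[0.5169 0.1605 0.035 ]
 [0.4973 0.0131 0.035 ]
 [0.3964 0.0233 0.035 ]
 [0.4159 0.1735 0.035 ]] [0.45660834 0.09260437 0.035     ]
[0.1018, 0.1486, 0.1014, 0.1516]
-97.49739419081361
-6.557527840217104
farwall [0.46640094 0.1670127  0.035     ]
lip [ 0.49519475 -0.00432374  0.097     ]
lip [ 0.40941541 -0.00378828  0.097     ]
```

Call:
drive_tool --motion "0 0 0 -0.3 -1.3 0 6; 0 0 0 0 0 5 5; 0 0 0 0 0 5 5; 0 0 0 0 0 5 5; 0 0 0 0 0 3 5; 0 0 0 0 0 1.2 5; 0 0 0 0 0 0 5; 0 0 0 0 0 0 5"

```text
time_s: 3.95
ee_pos: [0.4634, 0.1653, 0.0216]
tcp_rot: [-0.0, 0.998, -0.062, 0.001]
force: [-0.5, 0.4, 0.2]
finger_gap: 0.0505
```

```bash
python3 -c "
from h import *
go([.4635,.1645,.012],-97.0)"
```

```text
shift now-frame / turn / shift after-turn: [0.02 0.08 0.96] [-0.0006 -0.0021 -0.0021] [0.02 0.08 0.96] t 3.95 pos [0.4634 0.1653 0.0216] F [-0.5  0.4  0.2] gap 0.0505
```

Call:
drive_tool --motion "0 0 0 0 0.05 0.8 5; 0 0 0 0 0 0 0.3; 0 0 0 0 0 0 0.3; 0 0 0 0 0 0 0.3; 0 0 0 0 0 0 0.3; 0 0 0 0 0 0 0.3; 0 0 0 0 0 0 0.3" --newtons 40

```text
time_s: 4.82
ee_pos: [0.4625, 0.1646, 0.0123]
tcp_rot: [0.0, 0.998, -0.062, 0.0]
force: [0.1, -0.8, -0.4]
finger_gap: 0.003
```

```bash
python3 -c "
from h import *
go([.4635,.1645,.012],-97.0)
cv2.imwrite('pics/w3.png',robot.camera('wrist')[:,:,::-1])"
```

```text
shift now-frame / turn / shift after-turn: [ 0.1  -0.    0.03] [ 0.0001 -0.     -0.002 ] [ 0.1  -0.    0.03] t 4.83 pos [0.4625 0.1646 0.0123] F [ 0.1 -0.8 -0.4] gap 0.003
```

View pics/w3.png

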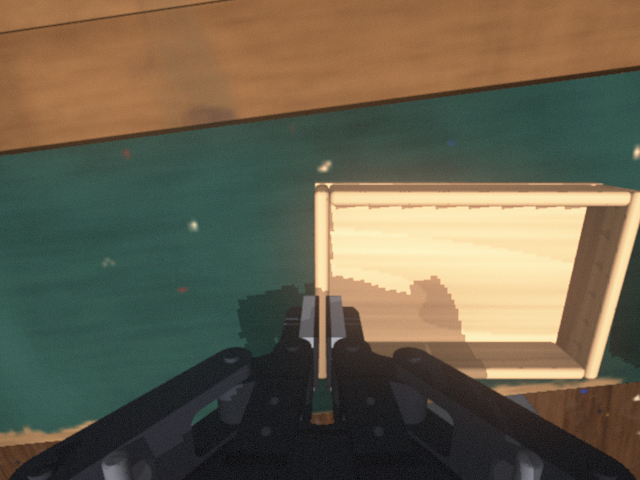

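Call:
drive_tool --motion "0 0 0 0 1 0 0.3; 0 0 0 0 1.5 0 0.3; 0 0 0 0 1.5 0 0.3; 0 0 -0.042 0 0 0 0.3; 0 0 -0.042 0 0 0 0.3; 0 0 0 -0.2 1.2 0 0.3; 0 0 0 0 0.8 0 0.3; 0 0 0 0 0 0 0.3"

```text
time_s: 5.88
ee_pos: [0.4547, 0.1041, 0.0123]
tcp_rot: [0.0, 1.0, -0.021, -0.0]
force: [-0.4, 0.7, -1.0]
finger_gap: 0.0032
```

Call:
drive_tool --motion "0 0 0 0 0.3 0 0.3; 0 0 0 0 0 0 0.3; 0 0 0 0 0 0 0.3"

```text
time_s: 6.25
ee_pos: [0.4546, 0.1022, 0.0123]
tcp_rot: [0.0, 1.0, -0.02, 0.0]
force: [-0.1, -0.4, -1.6]
finger_gap: 0.0034
```

```bash
python3 -c "
from h import *
go([.4542,.0987,.012],-92.2)"
```

```text
shift now-frame / turn / shift after-turn: [-0.03  0.35  0.03] [ 0.0001 -0.     -0.0016] [-0.03  0.35  0.03] t 6.25 pos [0.4546 0.1022 0.0123] F [-0.1 -0.4 -1.6] gap 0.0034
```

Call:
drive_tool --motion "0 0 0 0 0.15 0 0.3; 0 0 0 0 0 0 0.3"

```text
time_s: 6.5
ee_pos: [0.4546, 0.1005, 0.0123]
tcp_rot: [0.0, 1.0, -0.02, -0.0]
force: [-0.6, 0.2, 0.0]
finger_gap: 0.0027
```

Call:
drive_tool --motion "0 0 0 0 0.15 0 0.3; 0 0 0 0 0 0 0.3"

```text
time_s: 6.75
ee_pos: [0.4545, 0.0989, 0.0123]
tcp_rot: [0.0, 1.0, -0.02, -0.0]
force: [0.5, 0.2, -0.4]
finger_gap: 0.0027
```

Call:
drive_tool --motion "0 0 0 0 0.1 0 0.3; 0 0 0 0 0 0 0.3"

```text
time_s: 7.0
ee_pos: [0.4545, 0.0979, 0.0123]
tcp_rot: [0.0, 1.0, -0.02, 0.0]
force: [-0.6, -0.7, -0.1]
finger_gap: 0.0027
```

Call:
drive_tool --motion "0 0 0 0 0.1 0 0.3; 0 0 0 0 0 0 0.3"

```text
time_s: 7.25
ee_pos: [0.4544, 0.097, 0.0123]
tcp_rot: [0.0, 1.0, -0.02, 0.0]
force: [0.3, 0.6, 0.4]
finger_gap: 0.0025
```

Call:
drive_tool --motion "0 0 0 0 0.1 0 0.3; 0 0 0 0 0 0 0.3"

```text
time_s: 7.5
ee_pos: [0.4544, 0.0959, 0.0123]
tcp_rot: [0.0, 1.0, -0.02, -0.0]
force: [-0.7, -0.3, 0.6]
finger_gap: 0.0032
```

Call:
drive_tool --motion "0 0 0 0 0.1 0 0.3; 0 0 0 0 0 0 0.3"

```text
time_s: 7.75
ee_pos: [0.4543, 0.095, 0.0123]
tcp_rot: [0.0, 1.0, -0.02, -0.0]
force: [0.3, -0.5, 0.1]
finger_gap: 0.0029
```

```bash
python3 -c "
from h import *
o=robot.get_obs();print(o['force'],o['torque'],o['time_s'])
cv2.imwrite('pics/w4.png',robot.camera('wrist')[:,:,::-1]); cv2.imwrite('pics/t4.png',robot.camera('top')[:,:,::-1]); cv2.imwrite('pics/s4.png',robot.camera('scene')[:,:,::-1])
s=cv2.imread('pics/s4.png')[185:305,280:400]
a=cv2.resize(s,None,fx=4,fy=4,interpolation=2);b=cv2.imread('pics/w4.png')[100:,:];b=cv2.resize(b,(800-480-0,380-190));
w=cv2.imread('pics/w4.png')[150:400,300:640]
cv2.imwrite('pics/m4.png',np.vstack([np.hstack([a,np.zeros((480,320,3),'uint8')])]) if 0 else np.hstack([a,cv2.resize(w[:, :],(320,235)) .repeat(1,0) if 0 else cv2.copyMakeBorder(cv2.resize(w,(320,235)),0,245,0,0,0)]))"
```

```text
[ 0.26272917 -0.53494201  0.11813585] [-0.0279316   0.00127773  0.00183804] 7.75
```

View pics/m4.png

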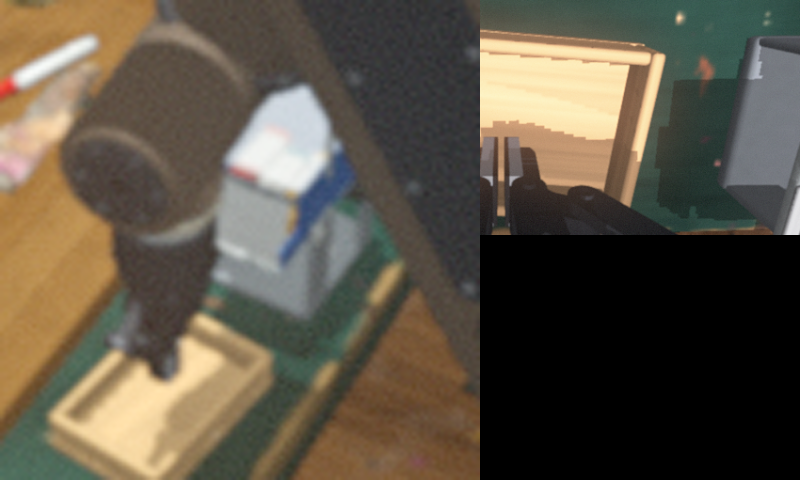

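The scene crop shows the fingers standing inside the tray, and the tray still well short of the stand, so it did not follow. I need to see how the fingers relate to the wall.

```bash
python3 -c "
import cv2,numpy as np
w=cv2.imread('pics/w4.png');c=cv2.imread('pics/w3.png')[270:390,230:390]
t=cv2.imread('pics/t4.png')[215:290,280:400]
s=cv2.imread('pics/s4.png')[250:305,285:355]
L=cv2.resize(w[150:450],(480,225));L=np.vstack([L,cv2.resize(t,(480,300),interpolation=2)])
R=np.vstack([cv2.resize(c,(320,240),interpolation=2),cv2.resize(s,(320,285),interpolation=2)])
cv2.imwrite('pics/m5.png',np.hstack([L,R]))"
```

```text
(no output)
```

View pics/m5.png

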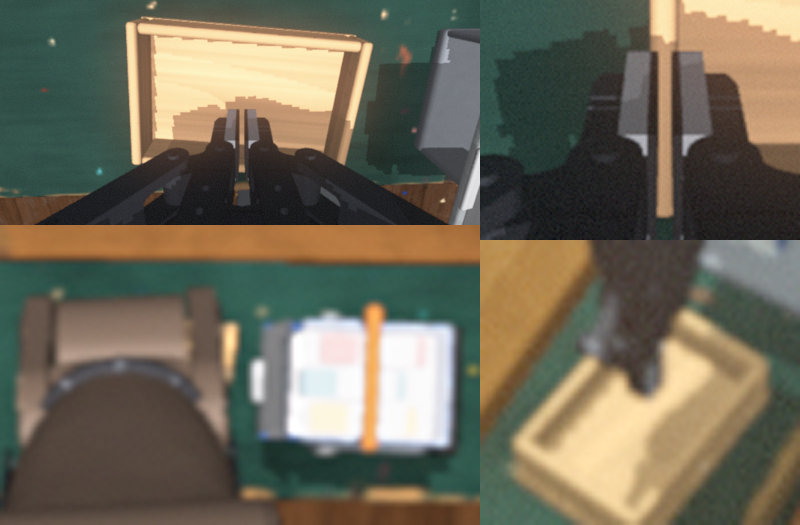

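```bash
python3 -c "
from h import *
o,d=ray('scene',322,278)
for z in(0,.012,.03,.05,.07): print(z,hit('scene',322,278,z))
P=[hit('wrist',*p,.035) for p in[(169,179.5),(496,205),(177,366)]];print(np.round(P,4));e=P[1]-P[0];print(np.degrees(np.arctan2(e[1],e[0])),np.linalg.norm(e))
for z in(.012,.035,.05):print(z,proj('wrist',[.4543,.095,z]),proj('scene',[.4543,.095,z]))
go([.45,.09,.0123])
"
```

```text
0 [0.47205921 0.05662903 0.        ]
0.012 [0.46700998 0.06554146 0.012     ]
0.03 [0.45943613 0.07891011 0.03      ]
0.05 [0.45102074 0.09376416 0.05      ]
0.07 [0.44260536 0.10861821 0.07      ]
[[0.5153 0.1597 0.035 ]
 [0.498  0.0141 0.035 ]
 [0.4192 0.172  0.035 ]]
-96.76451277914964 0.14665343560204647
0.012 [321.15687043 281.27503821] [320.89068033 285.92149697]
0.035 [321.10648391 299.58848718] [320.86694464 281.08207704]
0.05 [321.06607604 314.27510252] [320.85117212 277.86624955]
shift now-frame / turn / shift after-turn: [-0.42  0.52 -0.  ] t 7.9 pos [0.4544 0.095  0.0123] F [ 0.3  0.5 -0.3] gap 0.0032
```

The tray never moved: its rim still fits the old pose at yaw -97°. Both cameras put the fingertips at about z = 0.045 m, while the reported TCP is at 0.012, so the fingers shut above the rim. I'll probe down gently over the tray floor to find the real tip height.

Call:
drive_tool --motion "0 0 0 0 0 0.3 0.3; 0 0 0 0 0 0 0.3"

```text
time_s: 8.15
ee_pos: [0.4542, 0.095, 0.0091]
tcp_rot: [0.0, 1.0, -0.02, -0.0]
force: [0.9, -0.5, 1.0]
finger_gap: 0.003
```

Call:
drive_tool --motion "0 0 0 0 0 0.2 0.3; 0 0 0 0 0 0 0.3"

```text
time_s: 8.4
ee_pos: [0.4543, 0.095, 0.0071]
tcp_rot: [0.0, 1.0, -0.02, -0.0]
force: [0.2, 0.5, -0.3]
finger_gap: 0.0034
```

Call:
drive_tool --motion "0 0 0 0 0 0.2 0.3; 0 0 0 0 0 0 0.3"

```text
time_s: 8.65
ee_pos: [0.4543, 0.095, 0.0052]
tcp_rot: [0.0, 1.0, -0.02, -0.0]
force: [1.1, 0.1, -0.7]
finger_gap: 0.003
```

Call:
drive_tool --motion "0 0 0 0 0 0.4 0.3; 0 0 0 0 0 0.4 0.3; 0 0 0 0 0 0 0.3"

```text
time_s: 9.02
ee_pos: [0.4542, 0.095, -0.0031]
tcp_rot: [0.0, 1.0, -0.02, -0.0]
force: [0.0, 0.5, 1.1]
finger_gap: 0.003
```

Call:
drive_tool --motion "0 0 0 0 0 0.4 0.3; 0 0 0 0 0 0 0.3"

```text
time_s: 9.28
ee_pos: [0.4542, 0.095, -0.0069]
tcp_rot: [0.0, 1.0, -0.02, -0.0]
force: [-0.2, -0.5, -0.7]
finger_gap: 0.0029
```

Call:
drive_tool --motion "0 0 0 0 0 0.3 0.3; 0 0 0 0 0 0 0.3"

```text
time_s: 9.52
ee_pos: [0.4543, 0.095, -0.0099]
tcp_rot: [0.0, 1.0, -0.02, -0.0]
force: [-0.3, 0.3, 1.0]
finger_gap: 0.003
```

Call:
drive_tool --motion "0 0 0 0 0 0.3 0.3; 0 0 0 0 0 0.2 0.3; 0 0 0 0 0 0 0.3"

```text
time_s: 9.9
ee_pos: [0.4543, 0.095, -0.0149]
tcp_rot: [0.0, 1.0, -0.02, -0.0]
force: [0.1, 0.4, 0.2]
finger_gap: 0.0028
```

Call:
drive_tool --motion "0 0 0 0 0 0.2 0.3; 0 0 0 0 0 0 0.3"

```text
time_s: 10.15
ee_pos: [0.4543, 0.095, -0.0168]
tcp_rot: [0.0, 1.0, -0.02, -0.0]
force: [-0.5, 0.9, -0.3]
finger_gap: 0.003
```

Call:
drive_tool --motion "0 0 0 0 0 0.2 0.3; 0 0 0 0 0 0 0.3"

```text
time_s: 10.4
ee_pos: [0.4543, 0.095, -0.0188]
tcp_rot: [0.0, 1.0, -0.02, -0.0]
force: [-0.0, 0.2, 0.4]
finger_gap: 0.0031
```

Call:
drive_tool --motion "0 0 0 0 0 0.2 0.3; 0 0 0 0 0 0 0.3"

```text
time_s: 10.65
ee_pos: [0.4543, 0.095, -0.0208]
tcp_rot: [0.0, 1.0, -0.02, -0.0]
force: [0.1, -0.2, -0.4]
finger_gap: 0.003
```

The reported TCP is now well below the tray floor with no contact, so the offset is real. The true tip is roughly 33 mm above the reported value, which puts it at about 0.012 m now, a good height for gripping the wall. I'll back out and grip the far wall at this reported z.

```bash
python3 -c "
from h import *
go([.4635,.1648,.028],-97.0)"
```

```text
shift now-frame / turn / shift after-turn: [ 0.64 -7.01 -4.88] [0.0001 0.0002 0.0819] [ 0.06 -7.04 -4.88] t 10.65 pos [ 0.4543  0.095  -0.0208] F [ 0.1 -0.2 -0.4] gap 0.003
```

Call:
drive_tool --motion "0 0 0 0 0 -2.5 0.3; 0 0 0 0 0 -2.5 3; 0 0 0.084 0 0 0 5; 0 0 0 0 -2 0 5; 0 0 0 0 -4 0 5; 0 0 0 0 -1 0 5; 0 0 0 0 0 0 5"

```text
time_s: 11.52
ee_pos: [0.4628, 0.1647, 0.0292]
tcp_rot: [0.0, 0.998, -0.061, -0.0]
force: [-0.4, -0.6, 0.5]
finger_gap: 0.0501
```

```bash
python3 -c "
from h import *
go([.4635,.1648,-.0195],-97.0)"
```

```text
shift now-frame / turn / shift after-turn: [ 0.07 -0.02  4.87] [ 0.0002  0.0002 -0.0006] [ 0.07 -0.02  4.87] t 11.53 pos [0.4628 0.1647 0.0292] F [-0.4 -0.6  0.5] gap 0.0501
```

Call:
drive_tool --motion "0 0 0 0 0 2.5 5; 0 0 0 0 0 2 5; 0 0 0 0 0 0.3 5; 0 0 0 0 0 0 0.2; 0 0 0 0 0 0 0.2; 0 0 0 0 0 0 0.2; 0 0 0 0 0 0 0.2; 0 0 0 0 0 0 0.2" --newtons 40

```text
time_s: 12.52
ee_pos: [0.4634, 0.1644, -0.0179]
tcp_rot: [-0.0, 0.998, -0.062, 0.001]
force: [0.5, -4.0, 6.6]
finger_gap: 0.006
```

Gap holds at 6 mm with contact forces, so the wall is gripped. Now the slide.

Call:
drive_tool --motion "0 0 0 0 1 -0.1 0.2; 0 0 0 0 1.5 0 0.2; 0 0 0 0 1.5 0 0.2; 0 0 -0.042 0 0 0 0.2; 0 0 -0.042 0 0 0 0.2; 0 0 0 -0.2 1.0 0 0.2; 0 0 0 0 0.6 0 0.2; 0 0 0 0 0 0 0.2"

```text
time_s: 13.52
ee_pos: [0.4554, 0.1081, -0.0177]
tcp_rot: [0.0, 1.0, -0.021, -0.0]
force: [-0.1, 0.9, -2.3]
finger_gap: 0.0062
```

```bash
python3 -c "
from h import *
go([.4542,.0987,-.018],-92.2)
cv2.imwrite('pics/w6.png',robot.camera('wrist')[:,:,::-1])
s=robot.camera('scene')[:,:,::-1]
w=cv2.imread('pics/w6.png')[150:400]
cv2.imwrite('pics/m6.png',np.vstack([cv2.resize(w,(640,250)),cv2.resize(s[215:305,270:440],(640,340),interpolation=2)]))"
```

```text
shift now-frame / turn / shift after-turn: [-0.08  0.94  0.03] [ 0.0002  0.0002 -0.0034] [-0.08  0.94  0.03] t 13.53 pos [ 0.4554  0.1081 -0.0177] F [-0.1  0.9 -2.3] gap 0.0062
```

View pics/m6.png

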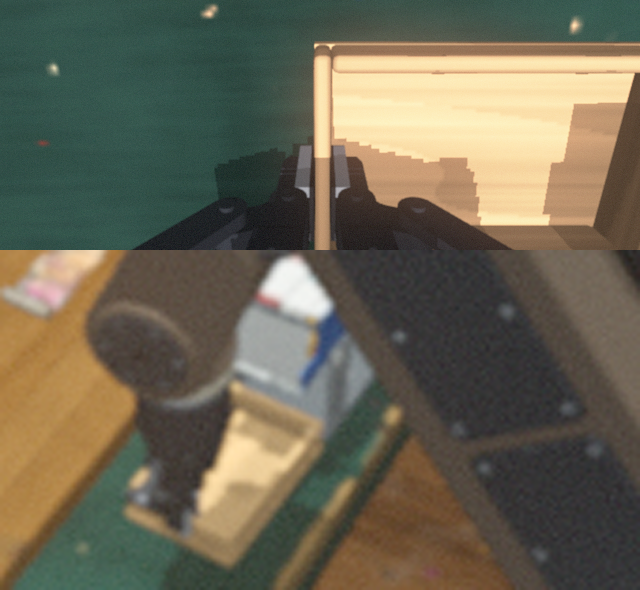

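The wall is held between the pads and the tray moved with the gripper. It now sits just short of the stand. I'll creep in until it makes contact.

Call:
drive_tool --motion "0 0 0 -0.1 0.4 0 0.2; 0 0 0 0 0.2 0 0.2; 0 0 0 0 0 0 0.2"

```text
time_s: 14.0
ee_pos: [0.4542, 0.1028, -0.0177]
tcp_rot: [0.0, 1.0, -0.02, 0.0]
force: [0.1, -0.8, -1.9]
finger_gap: 0.0059
```

Call:
drive_tool --motion "0 0 0 0 0.15 0 0.2; 0 0 0 0 0 0 0.2"

```text
time_s: 14.25
ee_pos: [0.4541, 0.1014, -0.0177]
tcp_rot: [0.0, 1.0, -0.02, -0.0]
force: [-0.3, -0.4, -2.1]
finger_gap: 0.0056
```

Call:
drive_tool --motion "0 0 0 0 0.15 0 0.2; 0 0 0 0 0 0 0.2"

```text
time_s: 14.5
ee_pos: [0.4538, 0.1002, -0.0177]
tcp_rot: [-0.0, 1.0, -0.02, -0.0]
force: [-1.0, 5.4, -1.5]
finger_gap: 0.0059
```

Call:
drive_tool --motion "0 0 0 0 0.1 0 0.2; 0 0 0 0 0 0 0.2"

```text
time_s: 14.75
ee_pos: [0.4535, 0.1, -0.0176]
tcp_rot: [-0.0, 1.0, -0.02, -0.0]
force: [-3.5, 17.1, 1.4]
finger_gap: 0.0059
```

```bash
python3 -c "
from h import *
o=robot.get_obs();print(o['force'],o['torque'],o['time_s'])
robot_img=robot.camera('top')[:,:,::-1];cv2.imwrite('pics/t7.png',robot_img)
"
```

```text
[-3.49009731 17.13014368  1.35661534] [2.88439254 0.39813819 0.10673966] 14.75
```

Call:
drive_tool --motion "0 0 0 0 -0.1 0 0.2; 0 0 0 0 0 0 4; 0 0 0 0 0 0 4; 0 0 0 0 0 -3 4; 0 0 0 0 0 -5 4; 0 0 0 0 -3 -5 4; 0 0 0 0 -5 -5 4; 0 0 0 0 -5 -2 4"

```text
time_s: 15.8
ee_pos: [0.4597, 0.2251, 0.1793]
tcp_rot: [-0.001, 1.0, -0.021, 0.002]
force: [0.4, -0.7, -1.1]
finger_gap: 0.0394
```

Call:
drive_tool --motion "0 0 0 0 -5 0 4; 0 0 0 0 0 0 1; 0 0 0 0 0 0 1"

```text
time_s: 16.18
ee_pos: [0.4607, 0.2735, 0.1761]
tcp_rot: [0.0, 1.0, -0.02, -0.0]
force: [-0.5, -0.7, -0.1]
finger_gap: 0.0101
```

```bash
python3 -c "
from h import *
go([.4475,-.0758,.30],-2.2)
w=robot.camera('wrist')[:,:,::-1];cv2.imwrite('pics/w8.png',w)
t=robot.camera('top')[:,:,::-1];cv2.imwrite('pics/t8.png',t)
s=robot.camera('scene')[:,:,::-1];cv2.imwrite('pics/s8.png',s)
print(np.round(robot.camera_info('wrist')['cam_to_world'],4).tolist())
for p in [(.4515,.0272,.035),(.4475,-.0758,.23)]: print(proj('wrist',p),proj('top',p),proj('scene',p))
a=cv2.resize(t[228:278,290:402],(672,300),interpolation=2)
b=cv2.resize(s[200:300,290:380],(270,300),interpolation=2); c=w[150:450,240:640]
cv2.imwrite('pics/m8.png',np.vstack([np.pad(a,((0,0),(0,0),(0,0))),np.hstack([b,c,np.zeros((300,2,3),'uint8')])]))"
```

```text
shift now-frame / turn / shift after-turn: [  0.06  34.96 -12.36] [-1.0000e-04  1.2000e-03 -1.5723e+00] [-3.495e+01  2.000e-02 -1.239e+01] t 16.18 pos [0.4607 0.2735 0.1761] F [-0.5 -0.7 -0.1] gap 0.0101
[[-0.0416, -0.9536, -0.2983, 0.5371], [-0.9991, 0.0401, 0.011, 0.2695], [0.0015, 0.2985, -0.9544, 0.3558], [0.0, 0.0, 0.0, 1.0]]
[583.13857033 221.62707415] [333.62226946 253.05479823] [332.34805177 266.89871628]
[1176.30344684  330.44559489] [372.45326369 252.26268381] [351.08920604 200.80006995]
```

View pics/m8.png

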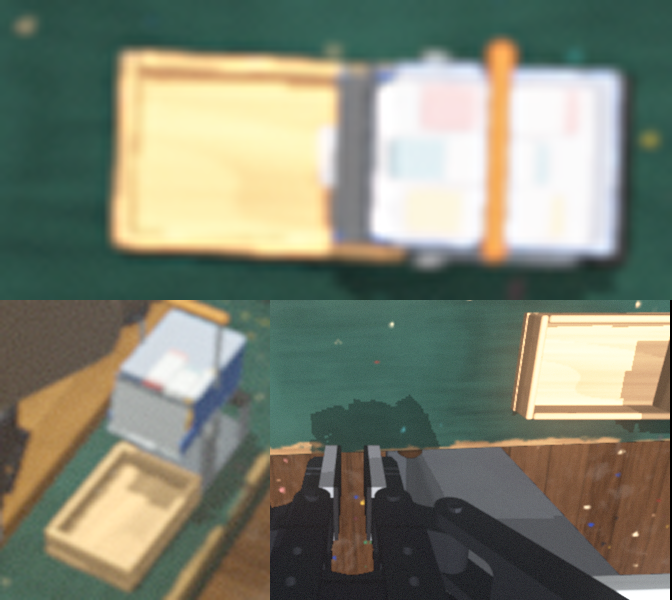

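The top view shows the tray butted up, with its end edge from (118,50) to (110,248) px against the bar's (501,45) to (494,258), so they are parallel to about 0.4°. I'll check the lateral offset numerically.

```bash
python3 -c "
from h import *
f=lambda x,y:(290+(x+.5)/6-.5,228+(y+.5)/6-.5)
P=[hit('top',*f(*p),.035) for p in[(118,50),(110,249)]];m=sum(P)/2;d=P[0]-P[1];a=np.arctan2(d[1],d[0]);print('tray far',np.round(P,4),m,np.degrees(a),np.linalg.norm(d))
B=[hit('top',*f(*p),.230) for p in[(501,41),(494,261)]];b=sum(B)/2;e=B[0]-B[1];print('bar',np.round(B,4),b,np.degrees(np.arctan2(e[1],e[0])),np.linalg.norm(e))
# roof front/back corners
R=[hit('top',*f(*p),.157) for p in[(375,70),(372,246),(622,70),(612,258)]];print('roof',np.round(R,4))
a=np.radians(-2.1);ys=np.array([np.cos(a),np.sin(a)]);xs=np.array([ys[1],-ys[0]])
r=(m-b)[:2];print('far edge in stand: x',r@xs+.02,'y',r@ys,' expect -.158,0')
# wrist check of tray far edge
W=[hit('wrist',*p,.035) for p in[(240+535-270,150+313-300),(240+523-270,150+418-300)]];print('wrist far corners (left outer)',np.round(W,4))
# scene
g=lambda x,y:(290+(x+.5)/3-.5,200+(y-300+.5)/3-.5)
S=[hit('scene',*g(*p),.035) for p in[(48,535),(131,577)]];print('scene far rim',np.round(S,4),sum(S)/2)
S=[hit('scene',*g(*p),.230) for p in[(165,303),(228,320)]];print('scene bar',np.round(S,4))
"
```

```text
tray far [[0.5046 0.104  0.035 ]
 [0.4007 0.1072 0.035 ]] [0.45266448 0.10560833 0.035     ] -1.7306312128284989 0.10397391587425525
bar [[ 0.4969 -0.0774  0.23  ]
 [ 0.3956 -0.0745  0.23  ]] [ 0.44625092 -0.07593638  0.23      ] -1.6304086969930687 0.101377944095364
roof [[ 0.4876 -0.0235  0.157 ]
 [ 0.4025 -0.0225  0.157 ]
 [ 0.4887 -0.1431  0.157 ]
 [ 0.3977 -0.1384  0.157 ]]
far edge in stand: x -0.16165780054384393 y -0.00024321920520667395  expect -.158,0
wrist far corners (left outer) [[0.5085 0.1067 0.035 ]
 [0.4083 0.107  0.035 ]]
scene far rim [[0.5008 0.1071 0.035 ]
 [0.4011 0.1137 0.035 ]] [0.45096714 0.11036921 0.035     ]
scene bar [[ 0.4644 -0.067   0.23  ]
 [ 0.399  -0.0745  0.23  ]]
```

Numerically the tray's lateral offset is ~0 mm, the yaw agrees to 0.1°, and the far edge is at -0.162 against -0.158 expected. That could mean 2–3 mm of slack, so I'll nudge the tray home with closed fingers from outside the far wall.

Call:
drive_tool --motion "0 0 0 0 5 5 0.2; 0 0 0 0 5 5 0.2; 0 0 0 0 3.8 5 0.2; 0 0 0 0 0 3.3 0.2; 0 0 0 0 0 0 0.2; 0 0 0 0 0.8 0 0.2; 0 0 0 0 0 0 0.2"

```text
time_s: 17.2
ee_pos: [0.4563, 0.1397, 0.0067]
tcp_rot: [-0.0, 1.0, -0.02, 0.001]
force: [-0.6, 0.1, -0.2]
finger_gap: 0.0019
```

Call:
drive_tool --motion "0 0 0 0 0.4 0 0.2; 0 0 0 0 0 0 0.2"

```text
time_s: 17.45
ee_pos: [0.4557, 0.1358, 0.0058]
tcp_rot: [-0.0, 1.0, -0.02, 0.0]
force: [-0.4, 0.9, 0.5]
finger_gap: 0.0023
```

Call:
drive_tool --motion "0 0 0 0 0.3 0 0.2; 0 0 0 0 0 0 0.2"

```text
time_s: 17.7
ee_pos: [0.4554, 0.1328, 0.0054]
tcp_rot: [0.0, 1.0, -0.02, 0.0]
force: [0.3, 0.6, 0.5]
finger_gap: 0.0016
```

Call:
drive_tool --motion "0 0 0 0 0 1 0.2; 0 0 0 0 0 0.7 0.2; 0 0 0 0 0.5 0 0.2; 0 0 0 0 0.4 0 0.2; 0 0 0 0 0 0 0.2"

```text
time_s: 18.32
ee_pos: [0.4551, 0.1235, -0.0115]
tcp_rot: [0.0, 1.0, -0.02, 0.0]
force: [0.9, 0.4, 0.4]
finger_gap: 0.002
```

Call:
drive_tool --motion "0 0 0 0 0.2 0 0.2; 0 0 0 0 0 0 0.2"

```text
time_s: 18.58
ee_pos: [0.455, 0.1218, -0.0115]
tcp_rot: [0.0, 1.0, -0.02, 0.0]
force: [-0.9, 0.2, 0.3]
finger_gap: 0.0022
```

Call:
drive_tool --motion "0 0 0 0 0.2 0 0.2; 0 0 0 0 0 0 0.2"

```text
time_s: 18.82
ee_pos: [0.4549, 0.1198, -0.0116]
tcp_rot: [0.0, 1.0, -0.02, 0.0]
force: [0.6, 0.4, 0.0]
finger_gap: 0.0019
```

Call:
drive_tool --motion "0 0 0 0 0.15 0 0.2; 0 0 0 0 0 0 0.2"

```text
time_s: 19.08
ee_pos: [0.4548, 0.1183, -0.0117]
tcp_rot: [0.0, 1.0, -0.02, 0.0]
force: [0.1, 0.7, -0.6]
finger_gap: 0.0019
```

Call:
drive_tool --motion "0 0 0 0 0.15 0 0.2; 0 0 0 0 0 0 0.2"

```text
time_s: 19.32
ee_pos: [0.4544, 0.1173, -0.0117]
tcp_rot: [-0.0, 1.0, -0.02, -0.0]
force: [-1.5, 7.7, -0.1]
finger_gap: 0.002
```

Call:
drive_tool --motion "0 0 0 0 0.15 0 0.2; 0 0 0 0 0 0 0.2"

```text
time_s: 19.58
ee_pos: [0.4543, 0.1167, -0.0116]
tcp_rot: [-0.0, 1.0, -0.02, -0.0]
force: [-2.9, 20.1, 2.8]
finger_gap: 0.002
```

Call:
drive_tool --motion "0 0 0 0 0.1 0 0.2; 0 0 0 0 0 0 0.2"

```text
time_s: 19.82
ee_pos: [0.4543, 0.1164, -0.0114]
tcp_rot: [-0.001, 1.0, -0.02, 0.0]
force: [-3.5, 28.7, 3.2]
finger_gap: 0.0019
```

The tray is firmly butted at 28 N. Now I'll rise, turn, and go behind the bar.

Call:
drive_tool --motion "0 0 0 0 -1.5 0 0.2; 0 0 -0.17 0 0 -5 0.2; 0 0 -0.17 0 0 -6 0.2; 0 0 -0.17 0 0 -6 0.2; 0 0 -0.17 0 0 -6 0.2; 0 0 -0.17 0 0 -6 0.2; 0 0 -0.17 0 0 -4 0.2; 0 0 -0.17 0 0 0 0.2"

```text
time_s: 20.82
ee_pos: [0.456, 0.1296, 0.3214]
tcp_rot: [0.001, 0.838, 0.546, 0.003]
force: [-0.4, -0.5, -0.3]
finger_gap: 0.0023
```

Call:
drive_tool --motion "0 0 -0.17 0 0 0 0.2; 0 0 -0.17 0 0 0 0.2; 0 0 -0.042 0 0 0 0.2; 0 0 0 0 0 0 0.2"

```text
time_s: 21.32
ee_pos: [0.4551, 0.1294, 0.3183]
tcp_rot: [0.0, 0.721, 0.693, -0.0]
force: [-0.2, 0.0, -0.2]
finger_gap: 0.002
```

```bash
python3 -c "
from h import *
go([.446,-.118,.32],-2.0)"
```

```text
shift now-frame / turn / shift after-turn: [-24.76   0.06  -0.17] [-0.0001  0.0002 -0.0046] [-24.76  -0.05  -0.17] t 21.32 pos [0.4551 0.1294 0.3183] F [-0.2  0.  -0.2] gap 0.002
```

Call:
drive_tool --motion "0 0 0 -5 0 0 0.2; 0 0 0 -5 0 0 0.2; 0 0 0 -5 0 0 0.2; 0 0 0 -5 0 0 0.2; 0 0 0 -4.8 0 0 0.2; 0 0 0 0 0 0 0.2; 0 0 0 0 0 0 0.2"

```text
time_s: 22.2
ee_pos: [0.4455, -0.1181, 0.3183]
tcp_rot: [-0.0, 0.721, 0.693, -0.0]
force: [0.9, 0.8, 0.8]
finger_gap: 0.0021
```

```bash
python3 -c "
from h import *
go([.446,-.118,.167],-2.0)
s=robot.camera('scene')[:,:,::-1];cv2.imwrite('pics/s9.png',s);w=robot.camera('wrist')[:,:,::-1];cv2.imwrite('pics/w9.png',w)"
```

```text
shift now-frame / turn / shift after-turn: [1.000e-02 6.000e-02 1.513e+01] [-0.0002 -0.0002 -0.0054] [1.000e-02 5.000e-02 1.513e+01] t 22.2 pos [ 0.4455 -0.1181  0.3183] F [0.9 0.8 0.8] gap 0.0021
```

Call:
drive_tool --motion "0 0 0 0 0 5 0.2; 0 0 0 0 0 5 0.2; 0 0 0 0 0 3.5 0.2; 0 0 0 0 0 1.5 0.2; 0 0 0 0 0 0 0.2; 0 0 0 1.5 0 0 0.2; 0 0 0 0 0 0 0.2; 0 0 0 0 0 0 0.2"

```text
time_s: 23.3
ee_pos: [0.4464, -0.1031, 0.1689]
tcp_rot: [0.001, 0.72, 0.693, 0.0]
force: [-0.7, -0.4, 0.4]
finger_gap: 0.0017
```

Call:
drive_tool --motion "0 0 0 0.5 0 0 0.2; 0 0 0 0 0 0 0.2; 0 0 0 0.3 0 0 0.2; 0 0 0 0 0 0 0.2"

```text
time_s: 23.8
ee_pos: [0.4465, -0.0953, 0.1684]
tcp_rot: [0.0, 0.721, 0.693, -0.0]
force: [0.9, -0.2, -0.9]
finger_gap: 0.002
```

Call:
drive_tool --motion "0 0 0 0.5 0 0 0.2; 0 0 0 0 0 0 0.2; 0 0 0 0.3 0 0 0.2; 0 0 0 0 0 0 0.2"

```text
time_s: 24.3
ee_pos: [0.4469, -0.0874, 0.1684]
tcp_rot: [0.0, 0.721, 0.693, 0.0]
force: [-0.2, -2.2, 0.2]
finger_gap: 0.002
```

Call:
drive_tool --motion "0 0 0 0.8 0 0 0.2; 0 0 0 0.8 0 0 0.2; 0 0 0 0.8 0 0 0.2; 0 0 0 0.8 0 0 0.2; 0 0 0 0.8 0 0.3 0.2; 0 0 0 0.8 0 0.3 0.2; 0 0 0 0.8 0 0.4 0.2; 0 0 0 0.4 0 0.4 0.2"

```text
time_s: 25.3
ee_pos: [0.4491, -0.0269, 0.154]
tcp_rot: [-0.0, 0.721, 0.693, -0.0]
force: [-0.4, -1.9, 1.6]
finger_gap: 0.0018
```

```bash
python3 -c "
from h import *
go([.4475,.022,.134],-2.0)
s=robot.camera('scene')[:,:,::-1];cv2.imwrite('pics/s10.png',s);w=robot.camera('wrist')[:,:,::-1];cv2.imwrite('pics/w10.png',w)
# orange bar blob in the wrist picture
h=cv2.cvtColor(s[160:320,260:420].copy(),cv2.COLOR_BGR2HSV);m=cv2.inRange(h,(8,150,150),(22,255,255));ys,xs=np.where(m);print('scene orange',len(xs),xs.min()+260 if len(xs) else 0,xs.max()+260 if len(xs) else 0,ys.min()+160 if len(xs) else 0,ys.max()+160 if len(xs) else 0)
for th in(.4,.5,.55,.6,.65,.7):
  x=20*np.cos(th)-135*np.sin(th);z=95+135*np.cos(th)+20*np.sin(th)
  c=np.array([.4468,-.0558])+ -x/1000*np.array([.037,.999])
  print(th,[np.round(proj('scene',[c[0]+k,c[1]-.037*k,z/1000])) for k in(-.045,.045)])
"
```

```text
shift now-frame / turn / shift after-turn: [ 4.89 -0.35  2.  ] [-0.0001  0.     -0.0037] [ 4.89 -0.33  2.  ] t 25.3 pos [ 0.4491 -0.0269  0.154 ] F [-0.4 -1.9  1.6] gap 0.0018
scene orange 1541 260 324 167 312
0.4 [array([356., 218.]), array([329., 207.])]
0.5 [array([354., 221.]), array([327., 210.])]
0.55 [array([353., 223.]), array([326., 212.])]
0.6 [array([352., 225.]), array([325., 214.])]
0.65 [array([350., 227.]), array([323., 216.])]
0.7 [array([349., 229.]), array([322., 218.])]
```

Call:
drive_tool --motion "0 0 0 0.7 0 0.3 0.2; 0 0 0 0.7 0 0.3 0.2; 0 0 0 0.7 0 0.3 0.2; 0 0 0 0.7 0 0.3 0.2; 0 0 0 0.7 0 0.4 0.2; 0 0 0 0.5 0 0.3 0.2; 0 0 0 0 0 0 0.2; 0 0 0 0 0 0 0.2"

```text
time_s: 26.4
ee_pos: [0.4505, 0.0124, 0.1353]
tcp_rot: [-0.0, 0.721, 0.693, -0.0]
force: [-0.2, -4.9, -4.4]
finger_gap: 0.0018
```

```bash
python3 -c "
from h import *
go([.4475,.022,.134],-2.0)
s=robot.camera('scene')[:,:,::-1];cv2.imwrite('pics/s11.png',s);w=robot.camera('wrist')[:,:,::-1];cv2.imwrite('pics/w11.png',w)
h=cv2.cvtColor(s.copy(),cv2.COLOR_BGR2HSV)[225:320,290:380]
for n,lo,hi in(('red',(0,130,100),(7,255,255)),('yel',(22,130,150),(32,255,255)),('teal',(80,90,60),(98,255,255))):
  ys,xs=np.where(cv2.inRange(h,lo,hi));print(n,len(xs),np.median(xs)+290 if len(xs) else '',np.median(ys)+225 if len(xs) else '')"
```

```text
shift now-frame / turn / shift after-turn: [ 0.95 -0.34  0.13] [-0.0005  0.0002 -0.0039] [ 0.95 -0.34  0.13] t 26.4 pos [0.4505 0.0124 0.1353] F [-0.2 -4.9 -4.4] gap 0.0018
red 50 323.5 267.0
yel 59 337.0 273.0
teal 51 331.0 268.0
```

Call:
drive_tool --motion "0 0 0 0.5 0 0.2 0.2; 0 0 0 0.5 0 0.1 0.2; 0 0 0 0 0 0 0.2; 0 0 0 0 0 0 0.2; 0 0 0 0 0 0 0.2; 0 0 0 0 0 0 0.2"

```text
time_s: 27.25
ee_pos: [0.451, 0.0222, 0.1324]
tcp_rot: [0.0, 0.721, 0.693, -0.0]
force: [-0.3, -5.5, -3.0]
finger_gap: 0.0022
```

```bash
cat > pas.py <<'E'
from h import *
def pas(tag):
    s=robot.camera('scene')[:,:,::-1];cv2.imwrite(f'pics/s{tag}.png',s);cv2.imwrite(f'pics/w{tag}.png',robot.camera('wrist')[:,:,::-1])
    h=cv2.cvtColor(s.copy(),cv2.COLOR_BGR2HSV)[225:320,290:380]
    for n,lo,hi in(('red',(0,130,100),(7,255,255)),('yel',(22,130,150),(32,255,255)),('teal',(80,90,60),(98,255,255))):
        ys,xs=np.where(cv2.inRange(h,lo,hi))
        if len(xs):print(n,len(xs),np.median(xs)+290,np.median(ys)+225,'span',xs.min()+290,xs.max()+290,ys.min()+225,ys.max()+225,np.round(hit('scene',np.median(xs)+290,np.median(ys)+225,.029),3))
E
python3 -c "
from pas import *
go([.4475,.022,.134],-2.0);pas(12)
a=cv2.imread('pics/s12.png')[205:305,290:390];b=cv2.imread('pics/w12.png')[:400]
cv2.imwrite('pics/m12.png',np.hstack([cv2.resize(a,(400,400),interpolation=2),cv2.resize(b,(400,400*400//640 if 0 else 250))if 0 else cv2.copyMakeBorder(cv2.resize(b,(400,250)),0,150,0,0,0)]))"
```

```text
shift now-frame / turn / shift after-turn: [-0.04 -0.35 -0.16] [-0.0002  0.0003 -0.0042] [-0.03 -0.35 -0.16] t 27.25 pos [0.451  0.0222 0.1324] F [-0.3 -5.5 -3. ] gap 0.0022
red 50 324.0 267.0 span 320 328 263 271 [0.477 0.036 0.029]
yel 58 337.0 273.0 span 333 341 269 277 [0.429 0.038 0.029]
teal 49 332.0 268.0 span 290 379 225 319 [0.453 0.027 0.029]
```

View pics/m12.png

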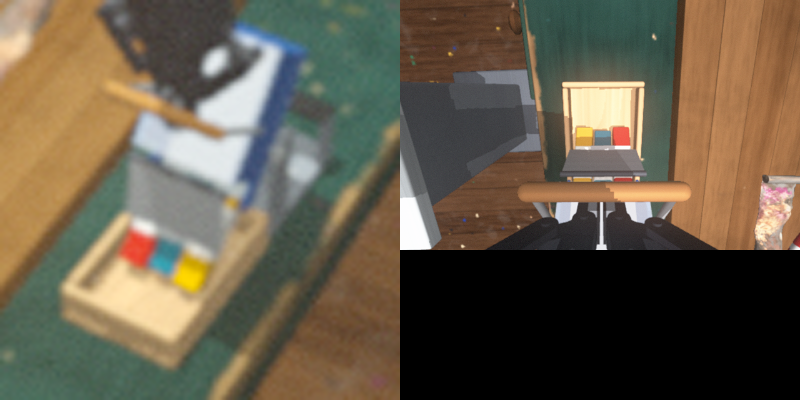

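The picture shows all three pastels' front ends in the tray, with the flap hanging open over their rear parts. Next I'll check whether they lie flat and fully out.

```bash
python3 -c "
from h import *
w=cv2.imread('pics/w12.png');h=cv2.cvtColor(w,cv2.COLOR_BGR2HSV)
for n,lo,hi in(('red',(0,150,90),(7,255,255)),('red2',(172,150,90),(180,255,255)),('yel',(20,150,120),(32,255,255)),('teal',(85,100,60),(110,255,200))):
  m=cv2.inRange(h,lo,hi);m[:150]=0;m[330:]=0;m[:,:250]=0;m[:,400:]=0
  k,l,st,c=cv2.connectedComponentsWithStats(m)
  for i in range(1,k):
    if st[i,4]>15:
      x,y,ww,hh,a=st[i];print(n,st[i].tolist(),'front edge@.029',np.round(hit('wrist',x+ww/2,y,.029)[1],4),'@.05',np.round(hit('wrist',x+ww/2,y,.05)[1],4),'bottom@.029',np.round(hit('wrist',x+ww/2,y+hh,.029)[1],4))
for p in [(.451,.0952,.035),(.451,.1022,.035)]:print(proj('wrist',p))
# flat pastel hypothesis: front bottom edge/top edge rows in scene for yellow at x~.429
for y in(.04,.045,.05,.055,.06):print(y,proj('scene',[.429,y,.007]),proj('scene',[.429,y,.029]),proj('wrist',[.429,y,.029]))
"
```

```text
red [340, 203, 28, 29, 745] front edge@.029 0.046 @.05 0.0498 bottom@.029 0.0215
red [343, 285, 29, 5, 121] front edge@.029 -0.0266 @.05 -0.0173 bottom@.029 -0.0313
yel [282, 204, 26, 16, 377] front edge@.029 0.047 @.05 0.0508 bottom@.029 0.0337
[318.58475457 141.24862984]
[318.1926993  131.51079799]
0.04 [336.57846073 278.15038345] [336.72327707 273.53132264] [294.69270488 212.48643428]
0.045 [335.82255906 279.21416299] [335.95961185 274.59678352] [294.31044127 206.46459907]
0.05 [335.06351904 280.28235914] [335.19274214 275.6667153 ] [293.92416213 200.37950679]
0.055 [334.30132106 281.35499946] [334.42264772 276.74114618] [293.53380386 194.23015543]
0.06 [333.53594539 282.43211175] [333.6493082  277.82010459] [293.13930148 188.01552173]
```

A flat pastel with its front edge at y = 0.047 would end at -0.033. The red rear-end strip is seen at about -0.031, so they are lying flat and fully out. Now I'll ease the caddy back.

Call:
drive_tool --motion "0 0 0 -0.5 0 -0.2 0.2; 0 0 0 -0.7 0 -0.3 0.2; 0 0 0 -0.7 0 -0.3 0.2; 0 0 0 -0.7 0 -0.3 0.2; 0 0 0 -0.7 0 -0.4 0.2; 0 0 0 -0.7 0 -0.4 0.2; 0 0 0 -0.7 0 -0.3 0.2; 0 0 0 -0.3 0 -0.2 0.2"

```text
time_s: 28.35
ee_pos: [0.4491, -0.0279, 0.1565]
tcp_rot: [0.0, 0.721, 0.693, -0.0]
force: [0.3, -2.8, -1.5]
finger_gap: 0.0023
```

```bash
python3 -c "
from pas import *
go([.4475,-.093,.168],-2.0);pas(13)"
```

```text
shift now-frame / turn / shift after-turn: [-6.51  0.1  -1.15] [ 0.      0.0001 -0.0045] [-6.51  0.07 -1.15] t 28.35 pos [ 0.4491 -0.0279  0.1565] F [ 0.3 -2.8 -1.5] gap 0.0023
red 44 323.0 268.0 span 320 326 265 272 [0.477 0.041 0.029]
yel 52 336.0 274.0 span 333 340 270 279 [0.43  0.043 0.029]
teal 31 330.0 271.0 span 297 332 267 319 [0.452 0.041 0.029]
```

Call:
drive_tool --motion "0 0 0 -0.7 0 -0.3 0.2; 0 0 0 -0.7 0 -0.2 0.2; 0 0 0 -0.7 0 -0.2 0.2; 0 0 0 -0.7 0 -0.2 0.2; 0 0 0 -0.7 0 -0.1 0.2; 0 0 0 -0.6 0 -0.1 0.2; 0 0 0 -0.5 0 0 0.2; 0 0 0 -0.4 0 0 0.2"

```text
time_s: 29.45
ee_pos: [0.4472, -0.0777, 0.1673]
tcp_rot: [0.0, 0.721, 0.693, -0.0]
force: [0.6, -0.6, -0.8]
finger_gap: 0.0016
```

Call:
drive_tool --motion "0 0 0 -0.3 0 0 0.2; 0 0 0 -0.3 0 0 0.2; 0 0 0 -0.3 0 0 0.2; 0 0 0 -0.3 0 0 0.2; 0 0 0 -0.3 0 0 0.2; 0 0 0 -0.3 0 0 0.2; 0 0 0 0 0 0 0.2"

```text
time_s: 30.32
ee_pos: [0.4465, -0.0956, 0.1674]
tcp_rot: [0.0, 0.721, 0.693, 0.0]
force: [-0.5, 1.4, 0.1]
finger_gap: 0.0016
```

```bash
python3 -c "
from pas import *
go([.4475,-.118,.168],-2.0);pas(14)"
```

```text
shift now-frame / turn / shift after-turn: [-2.24  0.19 -0.06] [ 0.0001  0.     -0.0044] [-2.24  0.18 -0.06] t 30.32 pos [ 0.4465 -0.0956  0.1674] F [-0.5  1.4  0.1] gap 0.0016
red 53 325.0 265.0 span 321 329 261 270 [0.478 0.027 0.029]
yel 69 339.0 271.0 span 334 350 254 276 [0.428 0.027 0.029]
teal 42 332.0 267.0 span 329 379 241 271 [0.455 0.023 0.029]
```

Call:
drive_tool --motion "0 0 0 -0.8 0 0 0.2; 0 0 0 -1.2 0 0 0.2; 0 0 0 0 0 -4 0.2; 0 0 0 0 0 -6 0.2; 0 0 0 0 0 -6 0.2; 0 0 0 -4 0 0 0.2; 0 0 0 -5 0 0 0.2; 0 0 0 -5 0 0 0.2"

```text
time_s: 31.42
ee_pos: [0.4398, -0.2574, 0.3276]
tcp_rot: [0.0, 0.721, 0.693, 0.0]
force: [0.0, -0.1, 0.2]
finger_gap: 0.0018
```

```bash
cat > amap.py <<'E'
import cv2,numpy as np
def amap(f,r0,r1,c0,c1):
    h=cv2.cvtColor(cv2.imread(f),cv2.COLOR_BGR2HSV)
    for r in range(r0,r1):
        s=''
        for c in range(c0,c1):
            H,S,V=map(int,h[r,c])
            s+= 'r' if (H<=7 or H>172) and S>110 else 'y' if 21<=H<=33 and S>150 and V>110 else 'o' if 8<=H<=20 and S>140 and V>170 else 't' if 84<=H<=103 and S>90 else 'b' if 104<=H<=130 and S>90 else 'w' if S<45 and V>150 else 'g' if S<60 and V>50 else '-' if 10<=H<=28 and V>120 else '.' 
        print(r,s)
E
python3 -c "
from pas import *
from amap import amap
go([.4475,-.118,.168],-2.0);pas(15);cv2.imwrite('pics/t15.png',robot.camera('top')[:,:,::-1])
print('scene from col 292');amap('pics/s15.png',196,302,292,378)"
```

```text
shift now-frame / turn / shift after-turn: [13.97  0.22 15.96] [ 0.0005  0.0004 -0.004 ] [13.96  0.28 15.96] t 31.43 pos [ 0.4398 -0.2574  0.3276] F [ 0.  -0.1  0.2] gap 0.0018
red 53 325.0 265.0 span 321 329 261 270 [0.478 0.027 0.029]
yel 68 339.0 271.0 span 334 350 254 276 [0.428 0.027 0.029]
teal 42 332.0 267.0 span 294 336 263 312 [0.455 0.023 0.029]
scene from col 292
196 ----wwwwwwww---oooo---o----------------------------------------gg...g.g.g.......gggggg
197 --wwwwwwwwww--oo-o-o---------------o---------------o-----------gg.....g..........ggggg
198 wwwwwwwwww---ooo-o--------------------------------------------.gg.........g.......gggg
199 wwwwwwwwg---ooo-oooo-o--o---------------------------------o----gg.......gg.....g...ggg
200 wwwwwwg-------o-oooooooooo-------------------g-------------------gg....g.gg.........gg
201 wwwww----------o--o-o-oo---------------------g------------o--------ggg...............g
202 wwwwg----------oo-ooooooo--------o-----------g--------------oo--------ggg.............
203 wg-g-----------o----oo-ooo-------------------g---------wwww----oo-o-----gg.....gg.
[... 8222 characters left out ...]
.g.gg...ggg.--------.gg.g.....ggg-----....g...------.--........
295 gg.g.gg..gg....g..g.gg..gggg......gg.------.gg.g...gggg.-----....g..-----.---.--......
296 ..g..g.ggggg....gg.gg.g.gg........gggg.---.ggg.gg.g.ggg-----....g...----------.--.-...
297 .g.gg..g..gg..g....g.g.g..g.gggggg.g.gggggggg..g.g..g..----....g...---------.-.-------
298 ..ggg.gg......gg.gg.g.g.g..g.....g.g...ggggg..gg...gg------...gg..--------------------
299 .....g...g...g..gg..ggg.gg......g..g.g..g...ggg....g.-----...gg..--------------....---
300 .............g....g...ggg......g....g..gg.........gg-----...gg...--------------...----
301 ...............g...gg.g...g.g.ggg.g.......g.g.....g------...g...---------------...----
```

```bash
python3 -c "
from h import *
for n,u,v in[('red front',325,265),('red rear',336.5,248.5),('yel front',338,271),('yel rear',349,254.5),('teal front',332,267),('red sleeve/front boundary',331,261.5),('yel sl/front',341.5,267.5)]:print(n,*[np.round(hit('scene',u,v,z)[:2],4) for z in(.029,.045,.06)])
# predicted flat red: x from red front
for k in(-.011,.011):
  for y in(.039,-.041):
    print('flat red corner x',.478+k,y,np.round(proj('scene',[.478+k,y,.029]),1),'bottom',np.round(proj('scene',[.478+k,y,.007]),1))
for k in(-.011,.011):
  for y in(.039,-.041):
    print('flat yel corner x',.430+k,y,np.round(proj('scene',[.430+k,y,.029]),1),'bottom',np.round(proj('scene',[.430+k,y,.007]),1))
for x in(.405,.4515,.498):print('near wall top inner/outer',np.round(proj('scene',[x,-.041,.035]),1),np.round(proj('scene',[x,-.048,.035]),1),'lip',np.round(proj('scene',[x,-.006,.095]),1))
"

```

```text
red front [0.478  0.0267] [0.471  0.0394] [0.4645 0.0512]
red rear [ 0.4806 -0.0548] [ 0.4736 -0.041 ] [ 0.467 -0.028]
yel front [0.4305 0.0289] [0.4242 0.0415] [0.4182 0.0533]
yel rear [ 0.4328 -0.0508] [ 0.4265 -0.0371] [ 0.4205 -0.0242]
teal front [0.4547 0.0234] [0.4481 0.036 ] [0.4418 0.0479]
red sleeve/front boundary [0.4687 0.0044] [0.4618 0.0173] [0.4554 0.0294]
yel sl/front [0.4278 0.0106] [0.4215 0.0235] [0.4156 0.0355]
flat red corner x 0.46699999999999997 0.039 [326.2 268.8] bottom [326.1 273.4]
flat red corner x 0.46699999999999997 -0.041 [338.2 252.7] bottom [338.  257.3]
flat red corner x 0.489 0.039 [320.  266.3] bottom [320.1 270.9]
flat red corner x 0.489 -0.041 [332.2 250.2] bottom [332.1 254.9]
flat yel corner x 0.419 0.039 [339.7 274.5] bottom [339.5 279.1]
flat yel corner x 0.419 -0.041 [351.4 258. ] bottom [351.2 262.6]
flat yel corner x 0.441 0.039 [333.5 271.9] bottom [333.4 276.5]
flat yel corner x 0.441 -0.041 [345.3 255.5] bottom [345.1 260.2]
near wall top inner/outer [355.5 258.3] [356.4 256.9] lip [351.3 252.2]
near wall top inner/outer [342.5 253.1] [343.5 251.7] lip [337.8 246.9]
near wall top inner/outer [329.8 248. ] [330.8 246.6] lip [324.6 241.6]
```

The caddy is level and the flap looks shut. But the colour map suggests the pastels' rear ends sit higher than a flat pastel would, possibly on the tray's near rim. I'll measure their tilt with the wrist camera from the front, triangulating against the scene camera.

Call:
drive_tool --motion "0 0 0 5 0 -1 0.2; 0 0 0 6 0 0 0.2; 0 0 0 6 0 0 0.2; 0 0 0 6 0 0 0.2; 0 0 0 6 0 0 0.2; 0 0 0 4 0 0 0.2; 0 0 0 0 0 0 0.2; 0 0 0 0 0 0 0.2"

```text
time_s: 32.58
ee_pos: [0.4528, 0.0743, 0.3374]
tcp_rot: [0.0, 0.72, 0.694, -0.0]
force: [0.1, 0.3, 0.4]
finger_gap: 0.0017
```

```bash
python3 -c "
from pas import *
from amap import amap
go([.4475,.06,.3],-2.0);pas(16)
P=[proj('wrist',p) for p in[(.405,.1035,.035),(.5,.1035,.035),(.405,-.045,.035),(.5,-.045,.035)]];print(np.round(P))
i=robot.camera_info('wrist');print(np.round(i['cam_to_world'],4).tolist(),i['fx'],i['cx'],i['cy'])
P=np.array(P);amap('pics/w16.png',int(P[:,1].min())-4,int(P[:,1].max())+12,int(P[:,0].min())-6,int(P[:,0].max())+6)
print('start col',int(P[:,0].min())-6)"
```

```text
shift now-frame / turn / shift after-turn: [-1.45 -0.48  3.74] [ 0.      0.0003 -0.0032] [-1.45 -0.48  3.74] t 32.58 pos [0.4528 0.0743 0.3374] F [0.1 0.3 0.4] gap 0.0017
red 53 325.0 265.0 span 321 329 261 270 [0.478 0.027 0.029]
yel 70 339.0 271.5 span 334 350 253 276 [0.427 0.029 0.029]
teal 42 332.0 267.0 span 304 336 263 315 [0.455 0.023 0.029]
[[286. 174.]
 [356. 172.]
 [293. 276.]
 [357. 274.]]
[[0.9992, -0.038, -0.0123, 0.4559], [-0.0399, -0.9535, -0.2988, 0.1495], [-0.0004, 0.299, -0.9542, 0.5168], [0.0, 0.0, 0.0, 1.0]] 350.41552213278857 321.9990261371605 247.034326663829
167 gggggggggggggggggggggggggggggggggggggggggggggggggggggggggggggggggggggggggggggggggggg
168 gggggggggggggggggggggggggggggggggggggggggggggggggggggggggggggggggggggggggggggggggggg
169 gggggggggggggggggggggggggggggggggggggggggggggggggggggggggggggggggggggggggggggggggggg
170 gggggggggggggggggggggggggggggggggggggggggggggggggggggggggggggggggggggggggggggggggggg
171 gggggggggg.-----------.......g.................---------------------------------gggg
172 ggggggggg.----------------------------------------------------
[... 9571 characters left out ...]
gwggwggwwgwwwwwwwwwwwwwwwwwwwwwwwwwwwwwwwwwwwwwwwwwwwwwwwwwgggg
281 ggggggggggggggggwgggwwwwggwwggwwwwwwwwwwwwwwwwwwwwwwwwwwwwwwwwwwwwgwwwwwwwwwwwwwgggg
282 gggggggggggwggggwgggggggwwgggwwwwwwwwwwwwwwwwwwwwwwwwwwwwwwwwwwwwwwwwwwwwwwwwwwwgggg
283 gggggggggggwggwgwwwggwwwwwwwgwwwwwwwwwwwwwwwwwwwwwwwwwwwwwwwwwwwwwwwwwwwwwwwwwwwgggg
284 ggggggggggwwgwwwgwwwwwwwwwwwwwwwwwwwwwwwwwwwwwwwwwwwwwwwwwwwwwwwwwwwwwwwwwwwwwwwgggg
285 ggggggggggwwwwgwwwwwwgwwwwwwwwwwwwwwwwwwwwwwwwwwwwwwwwwwwwwwwwwwwwwwwwwwwwwwwwwwgggg
286 ggggggggggwwwgwwwgwwwwgwwgwwwgwwgwwwwwwwwwwwwwwwwwwwwwwwwwwwwwwwwwwwwwwwwwwwwwwwgggg
287 ggggggggggwggwwggwggwwwwwwwwwwwwwwwwwwwwwwwgwwwwwwwwwwwwwwwwwwwwwwwwwwwwwgwwwwwwwggg
start col 279
```

```bash
python3 -c "
from h import *
from scipy.optimize import least_squares
a=np.radians(-2.0);ys=np.array([np.cos(a),np.sin(a)]);xs=np.array([ys[1],-ys[0]])
def pt(x0,yf,t,d,hh,k): # d from front end along length (to rear), hh above bottom face
    y=yf-d*np.cos(t)+hh*np.sin(t)*-0 + hh*np.sin(t)*(1)*0; 
    y=yf-d*np.cos(t)+hh*np.sin(t); z=.007+d*np.sin(t)+hh*np.cos(t)
    return [x0+k+ (y-.03)*.037, y-.037*k, z]
def res(v,m,full=False):
    x0,yf,t,c=v
    P=lambda *q:pt(x0,yf,t,*q)
    fr=max(proj('wrist',P(0,.0,0))[1]*-1,proj('wrist',P(0,.022,0))[1]*-1)*-1
    r=[fr-m['wf'],*(proj('wrist',P(c,.022,0))-m['wb']),*(proj('scene',P(c,.022,0))-m['sb']),*(proj('scene',P(0,0,-.011))-m['sc']),*(proj('scene',P(.08-c,.022,0))-m['sr'])]
    return np.array(r)
M={'red':dict(wf=218.8,wb=(340.5,237.7),sb=(327,262),sc=(326.3,270.8),sr=(334,249.7)),'yel':dict(wf=218.8,wb=(306.3,237.6),sb=(340.3,267.8),sc=(338.5,276.8),sr=(347.5,255))}
for n,m in M.items():
  for t0 in(0.,.4,.8):
    s=least_squares(res,[.478 if n=='red' else .43,.035,t0,.02],args=(m,),diff_step=1e-4,x_scale=[.01,.01,.1,.01])
    print(n,t0,np.round(s.x,4),'cost',round(s.cost,2),np.round(s.fun,1))
  f=least_squares(lambda v:res([v[0],v[1],0,v[2]],m),[.478 if n=='red' else .43,.035,.02],diff_step=1e-4,x_scale=[.01,.01,.01]);print(n,'flat',np.round(f.x,4),round(f.cost,2),np.round(f.fun,1))
"
```

```text
red 0.0 [0.4779 0.0268 0.3696 0.0224] cost 8.08 [ 1.8  0.4 -1.5  0.2 -1.   1.7  0.2 -1.4  2.1]
red 0.4 [0.4779 0.0268 0.3696 0.0224] cost 8.08 [ 1.8  0.4 -1.5  0.2 -1.   1.7  0.2 -1.4  2.1]
red 0.8 [0.4779 0.0268 0.3696 0.0224] cost 8.08 [ 1.8  0.4 -1.5  0.2 -1.   1.7  0.2 -1.4  2.1]
red flat [0.4793 0.0296 0.0182] 10.31 [ 2.   1.1 -1.1  0.2 -0.2  0.8  0.6  0.2  3.6]
yel 0.0 [0.4296 0.0286 0.3677 0.0219] cost 11.77 [ 1.9  0.8 -1.6  0.1 -0.7  2.7  0.3 -1.7  2.5]
yel 0.4 [0.4296 0.0286 0.3677 0.0219] cost 11.77 [ 1.9  0.8 -1.6  0.1 -0.7  2.7  0.3 -1.7  2.5]
yel 0.8 [0.4301 0.0312 0.1457 0.02  ] cost 12.73 [ 2.2  1.2 -1.4  0.1 -0.2  2.1  0.7 -0.8  3.4]
yel flat [0.4306 0.0313 0.0177] 14.37 [ 2.2  1.6 -1.2  0.1  0.1  2.   0.7 -0.1  3.9]
```

The fit gives about 21° of tilt, with the front ends on the tray floor and the rear ends on the tray's near rim. The pastel centres come out at z ≈ 32 mm, inside the tray. They haven't moved in the last three pictures. Correcting the lean would mean touching them or unseating the tray, so I'll leave it. Last, I'll compare the caddy, flap, tray and tubes with the pictures from before tipping.

```bash
python3 -c "
from h import *
s=robot.camera('scene')[:,:,::-1].copy();t=robot.camera('top')[:,:,::-1].copy();cv2.imwrite('pics/sF.png',s);cv2.imwrite('pics/tF.png',t)
g=lambda f:cv2.GaussianBlur(cv2.cvtColor(f if not isinstance(f,str) else cv2.imread(f),cv2.COLOR_BGR2GRAY),(3,3),0).astype(float)
def cmp(n,A,B,r):
  a=A[r[0]:r[1],r[2]:r[3]];b=B[r[0]:r[1],r[2]:r[3]]
  print(n,'mean diff',round(np.abs(a-b).mean(),2),'shift px',np.round(cv2.phaseCorrelate(a,b,cv2.createHanningWindow((a.shape[1],a.shape[0]),cv2.CV_64F)),2))
S0,T0=g('pics/scene0.png'),g('pics/top0.png');S8=g('pics/s8.png');S,T=g(s),g(t)
cmp('tubes top left',T0,T,(170,260,140,235));cmp('tubes top right',T0,T,(235,285,455,540));cmp('tubes scene left',S0,S,(335,432,150,255))
cmp('stand+caddy scene vs start',S0,S,(195,247,325,378));cmp('caddy front edge s15 vs start',S0,g('pics/s15.png'),(203,246,325,372))
cmp('tray far part s15 vs s8',S8,g('pics/s15.png'),(278,300,300,345));cmp('scene now vs s15 tray',g('pics/s15.png'),S,(250,300,300,360))
o=robot.get_obs();print(o['time_s'],np.round(o['force'],1))"
```

```text
Traceback (most recent call last):
ValueError: setting an array element with a sequence. The requested array has an inhomogeneous shape after 1 dimensions. The detected shape was (2,) + inhomogeneous part.
```

```bash
python3 -c "
from h import *
g=lambda f:cv2.GaussianBlur(cv2.cvtColor(cv2.imread('pics/'+f),cv2.COLOR_BGR2GRAY),(3,3),0).astype(float)
def cmp(n,A,B,r):
  a=A[r[0]:r[1],r[2]:r[3]].copy();b=B[r[0]:r[1],r[2]:r[3]].copy()
  p=cv2.phaseCorrelate(a,b,cv2.createHanningWindow((a.shape[1],a.shape[0]),cv2.CV_64F))
  print(n,'diff',round(np.abs(a-b).mean(),2),'shift',np.round(p[0],2),round(p[1],2))
S0,T0,S8,S15,S,T=map(g,('scene0.png','top0.png','s8.png','s15.png','sF.png','tF.png'))
cmp('tubes top left',T0,T,(170,260,140,235));cmp('tubes top right',T0,T,(235,285,455,540));cmp('tubes scene left',S0,S,(335,432,150,255))
cmp('caddy s15 vs start',S0,S15,(203,246,325,372));cmp('flap s15',S0,S15,(226,250,325,356))
cmp('tray far part s15 vs s8',S8,S15,(278,300,300,345));cmp('tray now vs s15',S15,S,(250,300,300,360))"
```

```text
tubes top left diff 1.01 shift [-0.05  0.09] 0.84
tubes top right diff 1.1 shift [ 0.01 -0.03] 0.89
tubes scene left diff 13.07 shift [-0.01 -0.  ] 1.09
caddy s15 vs start diff 9.11 shift [0.02 0.75] 0.82
flap s15 diff 12.1 shift [-0.03  0.28] 0.92
tray far part s15 vs s8 diff 4.73 shift [ 0.48 -0.02] 1.04
tray now vs s15 diff 3.08 shift [-0.    0.01] 0.88
```

```bash
python3 -c "
import cv2,numpy as np
for f in('scene0','s8','s15','s16','sF'):
  im=cv2.imread(f'pics/{f}.png');h=cv2.cvtColor(im,cv2.COLOR_BGR2HSV)[190:215,334:370]
  b=cv2.cvtColor(im,cv2.COLOR_BGR2HSV)[215:252,350:372]
  m=cv2.inRange(b,(104,110,0),(130,255,255));ys,xs=np.where(m)
  m2=cv2.inRange(h,(10,150,180),(20,255,255));y2,x2=np.where(m2)
  print(f,'blue side n',len(xs),xs.mean()+350,ys.mean()+215,'bar n',len(x2),(x2.mean()+334,y2.mean()+190) if len(x2) else '')
for f in('top0','t15'):
  h=cv2.cvtColor(cv2.imread(f'pics/{f}.png'),cv2.COLOR_BGR2HSV)[232:275,360:385];y2,x2=np.where(cv2.inRange(h,(8,130,130),(20,255,255)));print(f,'bar',len(x2),x2.mean()+360 if len(x2) else '',y2.mean()+232 if len(x2) else '')
"
```

```text
scene0 blue side n 22 362.59090909090907 230.0909090909091 bar n 3 (np.float64(352.6666666666667), np.float64(202.0))
s8 blue side n 54 363.037037037037 229.35185185185185 bar n 0 
s15 blue side n 6 364.8333333333333 226.5 bar n 0 
s16 blue side n 0 nan nan bar n 0 
sF blue side n 1 366.0 224.0 bar n 0 
top0 bar 77 372.5064935064935 250.27272727272728
t15 bar 79 372.49367088607596 250.126582278481<string>:8: RuntimeWarning: Mean of empty slice.
  ret = ret.dtype.type(ret / rcount)
```

The top view puts the bar at column 372.49 against 372.51 at the start, so the caddy is back level. Handing in.

```bash
python3 -c "
from rig import robot
print(robot.get_obs()['time_s']);print(robot.job_done())"
```

```text
32.775
the job is handed in; nothing more can be done
None
```

The job is handed in at about 33 s. All three pastels are in the tray, but they lean instead of lying flat.

**What I did**
- **Tray:** my first grip closed above the tray's rim, because the real fingertips sit about 33 mm above the reported TCP. I re-gripped lower and slid the tray to the stand. A final push from outside the far wall at 28 N seated it.
- **Tipping:** I pushed the handle bar with closed fingers to about 0.92 rad (53°). That angle is worked out from how far the bar travelled, not measured. The pastels slid out, and I eased the caddy back with the bar following the fingers.

**Last checks**
- **Tray:** before tipping it was square to the bar within about 0.1°, with no sideways offset. The camera put its far edge 2–4 mm out, so I gave it that final push. I did not re-measure it after tipping. A comparison with the earlier picture showed a shift of about 0.5 px, which also includes the final push.
- **Caddy:** the handle bar is back in its starting place to 0.02 px in the top view. The same check in the scene camera was inconclusive, and a picture comparison of the caddy there disagreed slightly (0.75 px, with the pastels gone from inside).
- **Flap:** it looks shut in the scene camera, judged only from its lower edge lying within 1–2 px of where it should.
- **Paint tubes:** they have not moved (less than 0.1 px).
- **Pastels:** they were still in the last pictures. The red and yellow fits give a tilt of about 21°, with front ends on the tray floor and rear ends on the rim next to the stand. Their centres are inside the tray, about 32 mm up. A flat position fitted only slightly worse, but it would put the pastels through the tray wall. Teal was not fitted; its front end sits about 5 mm further back. I left them because fixing the lean meant touching them or unseating the tray.

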